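# Moisture dishes into the desiccator

### The job

The lidded aluminium moisture dishes lying about the bench must go into the clear desiccator cabinet: set every one of them flat on the steel tray while it lies on the cabinet's low loading ledge. Then slide the loaded tray, upturned end first and without carrying or tipping it, over the small step onto the open pull-out shelf until it is up against the shelf's far lip, straight and flat, clear of the shelf's front panel and rear lip. Last, push the shelf fully home with all the dishes still lying flat on the tray, and leave the two glass beakers where they stand.

Things in the scene. Friction and masses are not known exactly. Their poses are not given: they have to be found in the camera images.
- dish1_mid (a point): lidded aluminium moisture dish, a squat disc 47 mm across and 30 mm tall, 60 g, lids do not come off; origin at its centre, half-way up, z along its axis. It starts standing flat on the table, clear of the rest by a finger's room. From 4 to 6 of the six dishes are present in a run; an absent one reads None from the start.
- dish2_mid (a point): lidded moisture dish, same as dish1; origin at its centre, half-way up, z along its axis. May be absent (None).
- dish3_mid (a point): lidded moisture dish, same as dish1; origin at its centre, half-way up, z along its axis. May be absent (None).
- dish4_mid (a point): lidded moisture dish, same as dish1; origin at its centre, half-way up, z along its axis. May be absent (None).
- dish5_mid (a point): lidded moisture dish, same as dish1; origin at its centre, half-way up, z along its axis. May be absent (None).
- dish6_mid (a point): lidded moisture dish, same as dish1; origin at its centre, half-way up, z along its axis. May be absent (None).
- tray_mid (a point): steel tray, 0.4 kg, loose on the ledge, up to 0.12 rad askew; origin mid-floor on its upper face, z up. Floor 4 mm thick, flat from y -86 to +100 and x -75 to +75 mm; walls 10 mm high, 3 mm thick, along x = +-75 and y = +100 mm. The -y end (towards the shelf) turns up at 32 degrees like a ski to y = -108 mm, 13 mm up, so it rides over the step when pushed along -y.
- tray_bar (a point): middle of the tray's bar handle: a round steel bar 12 mm thick, running 72 mm along the tray's x, 36 mm above the tray's floor and 125 mm from tray_mid along +y, clear underneath; its two legs slope down to the tray's end wall at x = +-36 mm. Held by this bar the tray can be turned, dragged and pushed.
- cabinet_post (a point): foot of the cabinet's white front corner post on the ledge side (94 mm tall, 26 mm wide in y), at the cabinet's front face; axes as the cabinet's. The tray's handle passes it on the -y side when the shelf closes. The clear hood behind the front face is 200 mm tall; a clear panel closes the front above 100 mm.
- ledge_edge (a point): mid-edge of the grey loading ledge fixed to the cabinet, on its top, 20 mm above the table. Cabinet axes: x into the cabinet, away from the robot; y along the ledge, away from the shelf; z up. The ledge spans x -95 to +105, y 0 to +254 mm. After a 6 mm gap (y = -6 mm) the open shelf starts, its floor 6 mm higher than the ledge.
- shelf_seat (a point): where tray_mid belongs, on the pull-out shelf's floor (26 mm above the table), moving with the shelf; axes as the cabinet's. Seated, tray_mid is 4 mm above it. The floor spans x -86 (white front panel, top 95 mm above the table) to +86 mm (rear lip, 12 mm high) and y -108 (far lip, 16 mm high) to +156 mm (open edge by the ledge). The 150 mm wide tray must enter between panel and rear lip.
- shelf_handle (a point): middle of the steel bar handle on the shelf's front panel: 12 mm thick, 90 mm along y, 60 mm above the table, 38 mm in front of the panel. It faces the robot; pushing it along +x (cabinet axes) closes the shelf.
- shelf (a joint): how far the shelf is pulled out, in m: 0 is fully home against its stop, 0.195 fully out; it starts between 0.175 and 0.190. It stays where it is left; about 3 N of friction plus 6 N per m/s.
- beaker1: empty glass beaker, 58 mm across, 72 mm tall, bystander; origin at the centre of its underside
- beaker2: second glass beaker, same size, bystander; origin at the centre of its underside
Mind the look-alikes: they are no part of the job. What is shaped like the part that bears dish5_mid but orange is not meant.

How it is judged (in metres and radians):
On the way, in this order (a step that is already met when the one before it is completed fails the run):
1. every dish lies flat on the tray while the tray is still on the ledge and the shelf open (x of dish1_mid in the frame of tray_mid between -0.062 and 0.062 m and y of dish1_mid in the frame of tray_mid between -0.09 and 0.085 m and z of dish1_mid in the frame of tray_mid between 0.008 and 0.021 m and angle between the z axis of each of dish1_mid, dish2_mid, dish3_mid, dish4_mid, dish5_mid, dish6_mid and the z axis of tray_mid, either way round below 0.15 rad and x of dish2_mid in the frame of tray_mid between -0.062 and 0.062 m and y of dish2_mid in the frame of tray_mid between -0.09 and 0.085 m and z of dish2_mid in the frame of tray_mid between 0.008 and 0.021 m and x of dish3_mid in the frame of tray_mid between -0.062 and 0.062 m and y of dish3_mid in the frame of tray_mid between -0.09 and 0.085 m and z of dish3_mid in the frame of tray_mid between 0.008 and 0.021 m and x of dish4_mid in the frame of tray_mid between -0.062 and 0.062 m and y of dish4_mid in the frame of tray_mid between -0.09 and 0.085 m and z of dish4_mid in the frame of tray_mid between 0.008 and 0.021 m and x of dish5_mid in the frame of tray_mid between -0.062 and 0.062 m and y of dish5_mid in the frame of tray_mid between -0.09 and 0.085 m and z of dish5_mid in the frame of tray_mid between 0.008 and 0.021 m and x of dish6_mid in the frame of tray_mid between -0.062 and 0.062 m and y of dish6_mid in the frame of tray_mid between -0.09 and 0.085 m and z of dish6_mid in the frame of tray_mid between 0.008 and 0.021 m and y of tray_mid in the frame of ledge_edge above 0.07 m and angle between tray_mid's own z axis and vertical below 0.03 rad and value of joint shelf above 0.1 m), for 0.2 s.
2. the loaded tray lies flat on the open shelf, against its far lip, all dishes flat on it (x of dish1_mid in the frame of tray_mid between -0.062 and 0.062 m and y of dish1_mid in the frame of tray_mid between -0.09 and 0.085 m and z of dish1_mid in the frame of tray_mid between 0.008 and 0.021 m and angle between the z axis of each of dish1_mid, dish2_mid, dish3_mid, dish4_mid, dish5_mid, dish6_mid and the z axis of tray_mid, either way round below 0.15 rad and x of dish2_mid in the frame of tray_mid between -0.062 and 0.062 m and y of dish2_mid in the frame of tray_mid between -0.09 and 0.085 m and z of dish2_mid in the frame of tray_mid between 0.008 and 0.021 m and x of dish3_mid in the frame of tray_mid between -0.062 and 0.062 m and y of dish3_mid in the frame of tray_mid between -0.09 and 0.085 m and z of dish3_mid in the frame of tray_mid between 0.008 and 0.021 m and x of dish4_mid in the frame of tray_mid between -0.062 and 0.062 m and y of dish4_mid in the frame of tray_mid between -0.09 and 0.085 m and z of dish4_mid in the frame of tray_mid between 0.008 and 0.021 m and x of dish5_mid in the frame of tray_mid between -0.062 and 0.062 m and y of dish5_mid in the frame of tray_mid between -0.09 and 0.085 m and z of dish5_mid in the frame of tray_mid between 0.008 and 0.021 m and x of dish6_mid in the frame of tray_mid between -0.062 and 0.062 m and y of dish6_mid in the frame of tray_mid between -0.09 and 0.085 m and z of dish6_mid in the frame of tray_mid between 0.008 and 0.021 m and x of tray_mid in the frame of shelf_seat between -0.013 and 0.013 m and y of tray_mid in the frame of shelf_seat between -0.012 and 0.022 m and z of tray_mid in the frame of shelf_seat between 0 and 0.008 m and angle between tray_mid's own z axis and vertical below 0.03 rad and value of joint shelf above 0.1 m), for 0.2 s.
3. the shelf is pushed fully home (value of joint shelf below 0.004 m), for 0.2 s.
At the end, for the whole second after the job is handed in: Shelf home within 4 mm; tray flat on it (0.03 rad), tray_mid within -12 to +22 mm of shelf_seat along y and 13 mm along x; every dish flat on the tray (0.15 rad, either way up), its centre within 62 mm of the middle in x and -90 to +85 mm in y (x of dish1_mid in the frame of tray_mid between -0.062 and 0.062 m and y of dish1_mid in the frame of tray_mid between -0.09 and 0.085 m and z of dish1_mid in the frame of tray_mid between 0.008 and 0.021 m and angle between the z axis of each of dish1_mid, dish2_mid, dish3_mid, dish4_mid, dish5_mid, dish6_mid and the z axis of tray_mid, either way round below 0.15 rad and x of dish2_mid in the frame of tray_mid between -0.062 and 0.062 m and y of dish2_mid in the frame of tray_mid between -0.09 and 0.085 m and z of dish2_mid in the frame of tray_mid between 0.008 and 0.021 m and x of dish3_mid in the frame of tray_mid between -0.062 and 0.062 m and y of dish3_mid in the frame of tray_mid between -0.09 and 0.085 m and z of dish3_mid in the frame of tray_mid between 0.008 and 0.021 m and x of dish4_mid in the frame of tray_mid between -0.062 and 0.062 m and y of dish4_mid in the frame of tray_mid between -0.09 and 0.085 m and z of dish4_mid in the frame of tray_mid between 0.008 and 0.021 m and x of dish5_mid in the frame of tray_mid between -0.062 and 0.062 m and y of dish5_mid in the frame of tray_mid between -0.09 and 0.085 m and z of dish5_mid in the frame of tray_mid between 0.008 and 0.021 m and x of dish6_mid in the frame of tray_mid between -0.062 and 0.062 m and y of dish6_mid in the frame of tray_mid between -0.09 and 0.085 m and z of dish6_mid in the frame of tray_mid between 0.008 and 0.021 m and x of tray_mid in the frame of shelf_seat between -0.013 and 0.013 m and y of tray_mid in the frame of shelf_seat between -0.012 and 0.022 m and z of tray_mid in the frame of shelf_seat between 0 and 0.008 m and angle between tray_mid's own z axis and vertical below 0.03 rad and value of joint shelf below 0.004 m); the robot touches nothing.
It fails at once if the tray is carried instead of slid (lifted more than 25 mm above the shelf's floor) (height (world z) of tray_mid above 0.055 m).
It fails at once if the tray is tipped by more than 0.2 rad (angle between tray_mid's own z axis and vertical above 0.2 rad).
It fails at once if a beaker is shoved more than 50 mm or knocked over (distance of any of beaker1, beaker2 from where it was at the start of the episode above 0.05 m or angle between any of beaker1, beaker2's own z axis and vertical above 0.5 rad).
Of dish1, dish2, dish3, dish4, dish5, dish6 only 4 to 6 are there at a start; the rules pass over those that are not, and their reading is None.
At some moment in a run one of dish1, dish2, dish3, dish4, dish5, dish6 may be knocked a few centimetres aside while the robot is not near it.
Once in a run the grip may slacken for a moment while it holds something.
It also fails if it takes over 208 s, if anything falls off the work surface, if the arm or the gripper's body presses on something with over 40 N, if the wrist force passes 120 N, or if a joint passes its speed limit or range.

### The arm

A 6-joint arm with a two-finger parallel gripper is mounted at the origin on the work surface. World frame = base frame: x ahead of the robot, y to its left, z up, the work surface at z = 0. Lengths are in m, angles in degrees, forces in N, time in s.
With the tool pointing down it reaches from about 0.325 to 0.85 m from the base axis. Payload 15.5 kg.
Tool frame: the origin (TCP) lies at the very end of the fingers, on their centre line; the grasp point (between the pads) lies arm.grip_depth behind it (arm.grip_depth is the distance from the TCP to the grasp point, in m); z points along the fingers, y is the line along which they close (so a half turn about z gives the same grasp; the last joint's range is limited). The gripper opens to 91 mm and grips with 3 to 60 N. Pads are 32 mm wide; open, the fingers measure 118 mm over their backs; the gripper's body (76 mm by 178 mm) begins 60 mm behind the grasp point.
Start: joints at [-5.472, 28.281, 77.091, -0, 74.628, -5.472], TCP at [0.625, 0, 0.214] pointing down, gripper open.
Joint ranges: [-166.48, 166.48], [-47.26, 123.95], [12.59, 153.08], [-70.14, 250.14], [6.76, 159.57], [-176.63, 176.63]. Speed limits (degrees/s): [108.29, 108.29, 147.25, 172.46, 172.46, 172.46].

### API

Orientations are given as a 3x3 rotation matrix whose columns are the frame's x, y, z axes.
In Python, from rig import arm gives the robot as it stands. Calls block until the motion is done:
- arm.move_to(position, orientation): joint-space move of the TCP to a pose.
- arm.move_l(position, orientation=None, feed=0.15): straight line of the TCP; orientation=None keeps the orientation; feed is the mean speed in m/s.
- arm.move_joints(angles): joint-space move.
- arm.grip(opening): finger opening in m; the grip force is fixed at half the most; returns when the fingers have stopped.
- arm.sleep(seconds).
- arm.solve_ik(position, orientation): joint angles nearest the present ones, or None.
- arm.snapshot(name): name is "scene" or "side" or "wrist"; returns the picture (384x512x3 uint8, red, green, blue); there is no depth.
- arm.get_calibration(name): a dict with "intrinsics" (3x3 intrinsics, pixels), "cam_to_world" (4x4, takes a point from camera to world coordinates). Camera axes: x right, y down, z forward; pixel columns grow to the right and rows downward; lengths in m; the calibration is good to about 2 mm. A picture is of the moment at which its call begins: read the wrist's pose just before it. get_calibration takes no time and is no camera call; for the wrist camera it gives the pose at the moment of the call.
A pose or a line that the arm cannot do raises arm.Unreachable and nothing moves.
- arm.sign_off(): hands the job in; it is judged then, once.
Readings, each from a call of its own:
- arm.current_t(): time.
- arm.current_joint_positions(): joint angles.
- arm.current_dq(): joint speeds.
- arm.current_tau(): joint torques, N m.
- arm.current_ee_pos(): TCP position.
- arm.current_tool_rot(): TCP orientation.
- arm.current_force(): force on the tool from outside, world axes, zero at the start.
- arm.current_torque(): the same for the moment, N m.
- arm.current_width(): finger opening in m.
- arm.current_grasp_force(): force on a finger pad.
Only numpy, scipy, OpenCV 4.12 (cv2) and the standard library are available. Lean on these libraries where they do the work, as an engineer would, in place of code of your own. Each camera call takes 0.05 s, during which the arm holds its last target. There are 200 camera calls.

## Working session

There is one attempt and no reset: what is moved stays moved. The work goes in short steps, each a Python script; the robot and the scene stay as the last script left them, time stands still between calls to the robot, and variables do not carry over. Pictures are saved under pics/ and viewed, at most 14 in all, crops included, and the job is handed in when it is done.

```bash
ls; mkdir -p pics; python3 - <<'E'
from rig import arm
import cv2
for n in ("scene","side","wrist"):
    c=arm.get_calibration(n); print(n,c["intrinsics"].round(1).tolist(),c["cam_to_world"].round(3).tolist())
    cv2.imwrite(f"pics/{n}0.png",arm.snapshot(n)[:,:,::-1])
print(arm.grip_depth,arm.current_t(),arm.current_width())
a=cv2.imread("pics/scene0.png");b=cv2.imread("pics/side0.png")
cv2.imwrite("pics/scene0b.png",cv2.resize(a,(800,600)));cv2.imwrite("pics/side0b.png",cv2.resize(b,(800,600)))
E
```

```text
pics
scene [[474.1, 0.0, 256.0], [0.0, 474.1, 191.5], [0.0, 0.0, 1.0]] [[-0.815, 0.375, -0.441, 1.242], [0.579, 0.55, -0.602, 0.995], [0.016, -0.746, -0.665, 1.118], [0.0, 0.0, 0.0, 1.0]]
side [[398.0, 0.0, 251.1], [0.0, 398.0, 192.5], [0.0, 0.0, 1.0]] [[0.828, -0.356, 0.434, 0.068], [-0.561, -0.521, 0.643, -0.64], [-0.003, -0.775, -0.632, 0.748], [0.0, 0.0, 0.0, 1.0]]
wrist [[320.1, 0.0, 255.5], [0.0, 320.1, 192.6], [0.0, 0.0, 1.0]] [[1.0, 0.0, -0.001, 0.624], [0.0, -0.963, -0.269, 0.077], [-0.001, 0.269, -0.963, 0.384], [0.0, 0.0, 0.0, 1.0]]
0.0188 0.15 0.09140963727252922
```

View pics/scene0b.png

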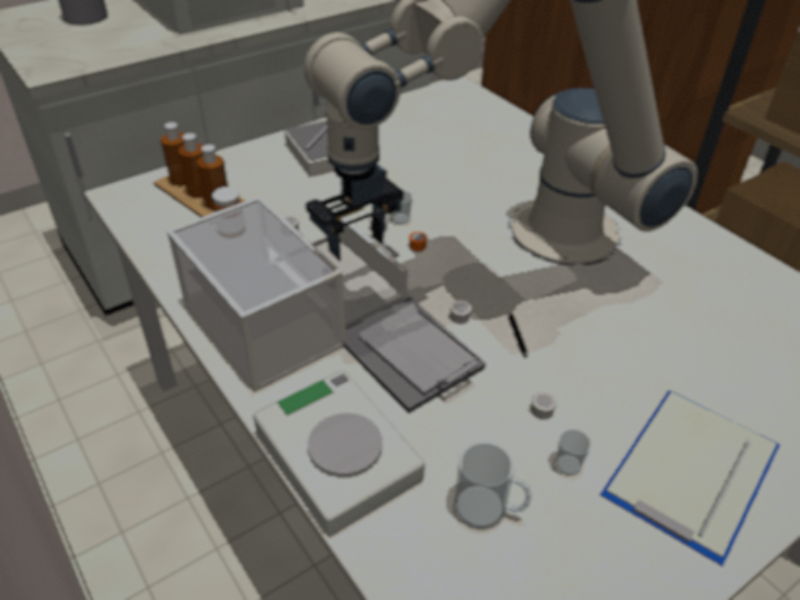

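View pics/side0b.png

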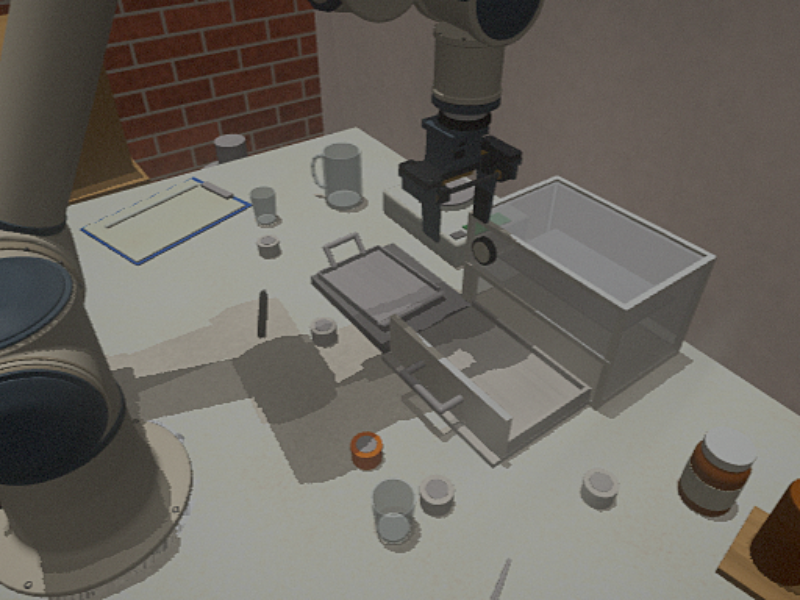

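The side view (800x600) shows four aluminium dishes at (268,246), (323,331), (437,495) and (600,488). The look-alikes are the orange dish at (367,449), the beakers at (394,512) and (264,205), the mug at (340,175) and the jar lid at (730,450). I choose the four silver ones. The tray is at (378,285) and the shelf handle at (440,400).

```bash
cat > h.py <<'E'
from rig import arm
import numpy as np, cv2
def ray(c,uv,z):
    K=c["intrinsics"];T=c["cam_to_world"]
    d=T[:3,:3]@np.linalg.solve(K,[uv[0],uv[1],1.]);o=T[:3,3]
    return o+d*(z-o[2])/d[2]
def proj(c,P):
    T=np.linalg.inv(c["cam_to_world"]);p=c["intrinsics"]@(T[:3,:3]@np.asarray(P,float)+T[:3,3]);return p[:2]/p[2]
def Rdown(a):  # tool down, closing line (y) at world angle a (rad)
    y=np.array([np.cos(a),np.sin(a),0]);z=np.array([0,0,-1.]);return np.stack([np.cross(y,z),y,z],1)
E
python3 - <<'E'
from h import *
s=arm.get_calibration("side");c=arm.get_calibration("scene");k=.64
for n,p,z in [("dA",(268,241),.03),("dB",(323,326),.03),("dC",(437,488),.03),("dD",(600,482),.03),("orange",(367,442),.03),("bk1",(394,530),0),("bk2",(265,218),0),("handle",(438,402),.06),("handle end1",(415,383),.06),("handle end2",(460,408),.06),("bar l",(323,243),.06),("bar r",(358,234),.06),("panel top L",(391,318),.095),("panel top R",(510,418),.095)]:
    print(n,ray(s,np.array(p)*k,z).round(3))
for n,p,z in [("dA",(543,399),.03),("dB",(460,306),.03),("orange",(418,236),.03),("bar",(456,390),.06),("unk",(292,222),.03)]: print(n,ray(c,np.array(p)*k,z).round(3))
E
```

```text
dA [0.458 0.398 0.03 ]
dB [0.422 0.101 0.03 ]
dC [ 0.388 -0.271  0.03 ]
dD [ 0.575 -0.387  0.03 ]
orange [ 0.352 -0.154  0.03 ]
bk1 [ 0.316 -0.274  0.   ]
bk2 [0.509 0.531 0.   ]
handle [ 0.464 -0.172  0.06 ]
handle end1 [ 0.458 -0.122  0.06 ]
handle end2 [ 0.483 -0.199  0.06 ]
bar l [0.529 0.286 0.06 ]
bar r [0.603 0.275 0.06 ]
panel top L [ 0.49  -0.011  0.095]
panel top R [ 0.507 -0.273  0.095]
dA [0.46  0.401 0.03 ]
dB [0.425 0.102 0.03 ]
orange [ 0.35  -0.154  0.03 ]
bar [0.602 0.307 0.06 ]
unk [ 0.576 -0.377  0.03 ]
```

View pics/wrist0.png

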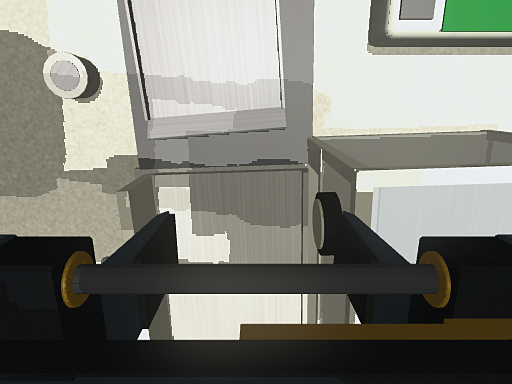

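The wrist view shows a dish at (68,75), the tray at (210,60), the shelf below it and the cabinet post at (320,150). Next I go higher for precise fixes and a check for missing dishes.

```bash
python3 - <<'E'
from h import *
import pickle
R=Rdown(np.pi/2*0); R=arm.current_tool_rot(); print(R.round(2).tolist())
for i,p in enumerate([(0.55,-.10,.42),(0.55,-.40,.42)]):
    q=arm.solve_ik(p,R); print(p,None if q is None else np.round(q,1))
    if q is None: continue
    arm.move_joints(q); c=arm.get_calibration("wrist"); im=arm.snapshot("wrist")
    pickle.dump((c,im),open(f"w{i}.pkl","wb")); cv2.imwrite(f"pics/w{i}.png",cv2.resize(im[:,:,::-1],(800,600)))
s=arm.snapshot("side"); cv2.imwrite("pics/side1.png",cv2.resize(s[:,:,::-1],(800,600)))
print(arm.current_t())
E
```

```text
[[-0.0, 1.0, -0.0], [1.0, 0.0, 0.0], [0.0, -0.0, -1.0]]
(0.55, -0.1, 0.42) [-16.4  15.4  66.   -0.   98.6 -16.4]
(0.55, -0.4, 0.42) [-41.   27.5  47.3  -0.  105.2 -41. ]
2.4
```

View pics/w0.png

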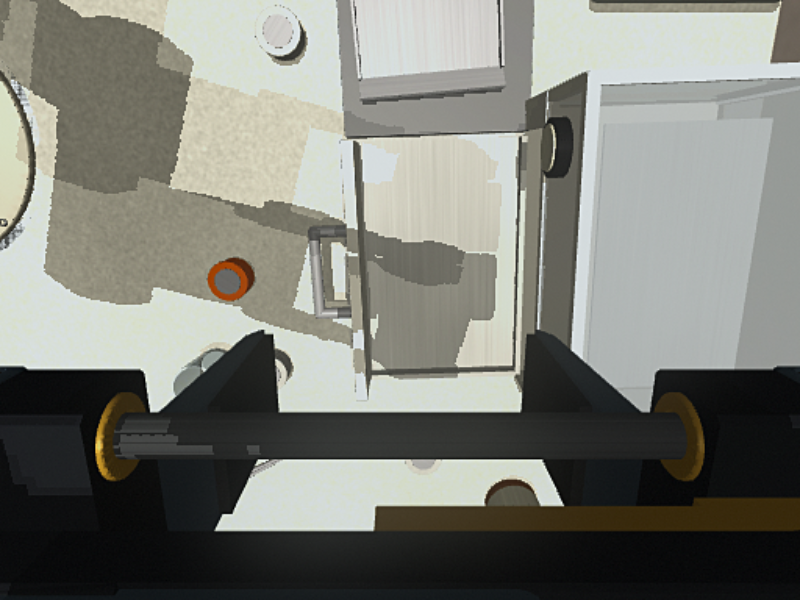

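View pics/w1.png

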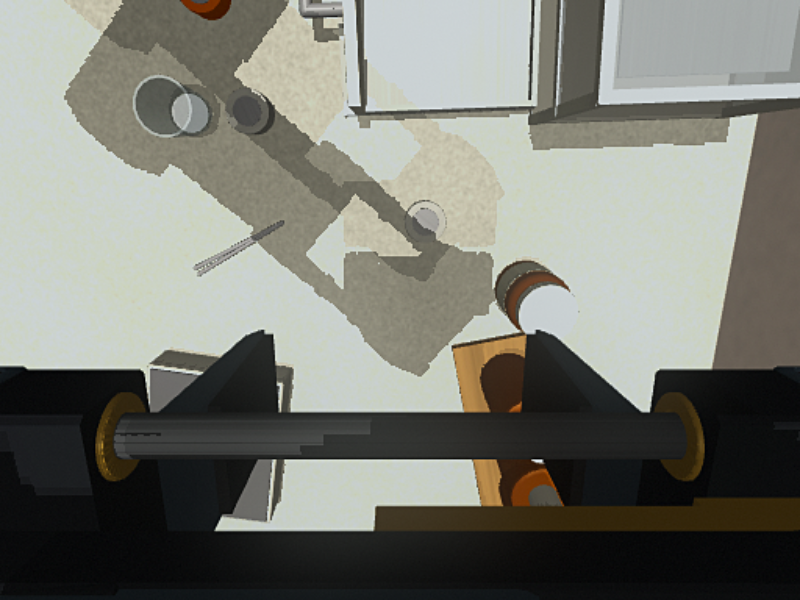

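w0 shows the shelf with its handle at (320,273), the panel from (346,142) to (362,398) and the orange decoy at (230,280). w1 shows dish C at (248,112) beside the beaker (165,107), and dish D at (427,220). That makes four dishes. Now the tray close-up and the numbers.

```bash
python3 - <<'E'
from h import *
import pickle
c0,_=pickle.load(open("w0.pkl","rb"));c1,_=pickle.load(open("w1.pkl","rb"))
k=.64
def P(c,l):
    for n,p,z in l: print(n,ray(c,np.array(p)*k,z).round(4))
P(c0,[("dB",(278,29),.03),("hA",(317,235),.066),("hB",(322,312),.066),("panelN",(345,142),.095),("panelF",(361,398),.095),("ledgeL top",(337,0),.02),("ledgeL corner",(344,138),.02),("ledge edge r",(524,133),.02),("rear lip a",(520,140),.038),("rear lip b",(515,370),.038),("farlip l",(372,370),.042),("tray ski l",(362,100),.037),("tray ski r",(506,92),.037)])
P(c1,[("dC",(245,108),.03),("dD",(427,218),.03),("bk",(162,106),.072),("bkbase",(190,115),0)])
R=arm.current_tool_rot()
arm.move_to((0.55,0.12,.42),R); c=arm.get_calibration("wrist"); im=arm.snapshot("wrist")
pickle.dump((c,im),open(f"w2.pkl","wb")); cv2.imwrite("pics/w2.png",cv2.resize(im[:,:,::-1],(800,600)))
E
```

```text
dB [0.4257 0.1057 0.03  ]
hA [ 0.4619 -0.0971  0.066 ]
hB [ 0.4637 -0.1814  0.066 ]
panelN [ 0.497  -0.0052  0.095 ]
panelF [ 0.5067 -0.2699  0.095 ]
ledgeL top [0.4849 0.1345 0.02  ]
ledgeL corner [0.4881 0.0016 0.02  ]
ledge edge r [0.6826 0.0068 0.02  ]
rear lip a [ 0.6746 -0.0011  0.038 ]
rear lip b [ 0.6857 -0.2616  0.038 ]
farlip l [ 0.5159 -0.2601  0.042 ]
tray ski l [0.5096 0.0381 0.037 ]
tray ski r [0.6575 0.0458 0.037 ]
dC [ 0.3871 -0.2683  0.03  ]
dD [ 0.5802 -0.3827  0.03  ]
bk [ 0.3188 -0.2706  0.072 ]
bkbase [ 0.3167 -0.2728  0.    ]
```

View pics/w2.png

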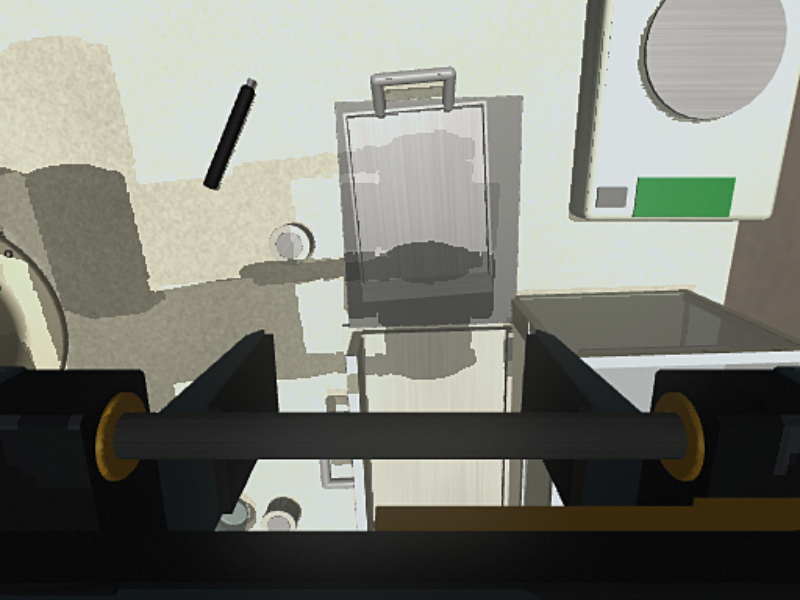

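w2 shows the tray on the ledge, with its bar from (374,77) to (454,71), ledge corners at (336,103) and (522,97), and dish B at (291,243).

```bash
python3 - <<'E'
from h import *
import pickle
c,im=pickle.load(open("w2.pkl","rb"));k=.64
g={}
for n,p,z in [("ledgeTL",(336,103),.02),("ledgeTR",(522,97),.02),("ledgeBL",(345,325),.02),("ledgeBR",(512,322),.02),("barL",(374,76),.066),("barR",(453,71),.066),("trayTL",(345,114),.034),("trayTR",(487,102),.034),("skiL",(364,300),.037),("skiR",(493,292),.037),("foldL",(363,281),.024),("dB",(290,243),.03)]:
    g[n]=ray(c,np.array(p)*k,z); print(n,g[n].round(4))
cv2.imwrite("pics/crop.png",cv2.resize(im[25:225,160:360,::-1],(600,600),interpolation=cv2.INTER_CUBIC))
E
```

```text
ledgeTL [0.4817 0.2554 0.02  ]
ledgeTR [0.6796 0.2616 0.02  ]
ledgeBL [0.4843 0.0063 0.02  ]
ledgeBR [0.6845 0.0103 0.02  ]
barL [0.5247 0.2751 0.066 ]
barR [0.601  0.2796 0.066 ]
trayTL [0.4924 0.2432 0.034 ]
trayTR [0.6404 0.2551 0.034 ]
skiL [0.5089 0.0422 0.037 ]
skiR [0.6565 0.0519 0.037 ]
foldL [0.5072 0.0615 0.024 ]
dB [0.4262 0.1069 0.03  ]
```

View pics/crop.png

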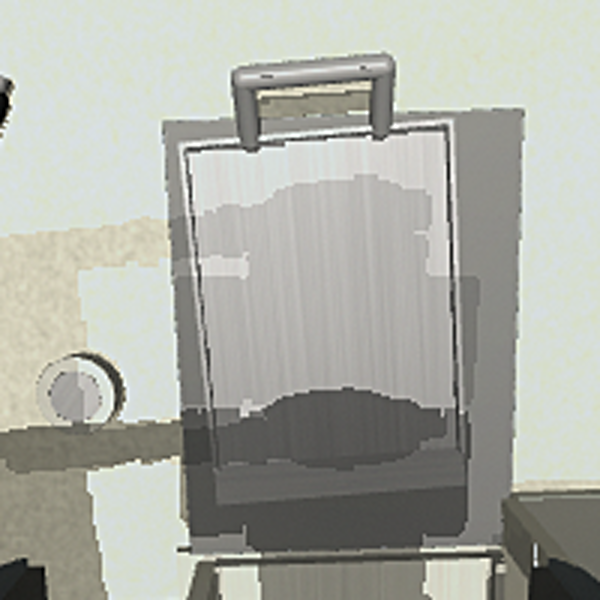

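```bash
cat >> h.py <<'E'
TM=np.array([.573,.152]);TY=.075
def tw(x,y): # tray -> world
    c,s=np.cos(TY),np.sin(TY);return TM+[c*x-s*y,s*x+c*y]
def pick(x,y,a=np.pi/2,ztr=.13):
    R=Rdown(a);arm.grip(.075)
    arm.move_to((x,y,ztr),R);arm.move_l((x,y,.005),feed=.12);arm.grip(0.03)
    w=arm.current_width();print("grip",round(w,4),round(arm.current_grasp_force(),1))
    arm.move_l((x,y,ztr),feed=.15);print("lifted",round(arm.current_width(),4),arm.current_t());return arm.current_width()
def place(tx,ty):
    R=Rdown(np.pi/2+TY);x,y=tw(tx,ty)
    arm.move_to((x,y,.14),R);print("pre",round(arm.current_width(),4))
    arm.move_l((x,y,.034),feed=.12);arm.move_l((x,y,.0295),feed=.03);print("F",np.round(arm.current_force(),1))
    arm.grip(.058);arm.move_l((x,y,.14),feed=.15)
E
python3 - <<'E'
from h import *
import pickle
R=arm.current_tool_rot()
arm.move_to((0.59,-.30,.24),R); c=arm.get_calibration("wrist"); im=arm.snapshot("wrist")
pickle.dump((c,im),open(f"w3.pkl","wb")); cv2.imwrite("pics/w3.png",cv2.resize(im[:,:,::-1],(800,600)))
pick(.579,-.384)
place(.036,-.042)
E
```

```text
grip 0.0462 30.0
lifted 0.0467 10.7917
pre 0.0463
F [ 0.1  0.3 -0.3]
```

View pics/w3.png

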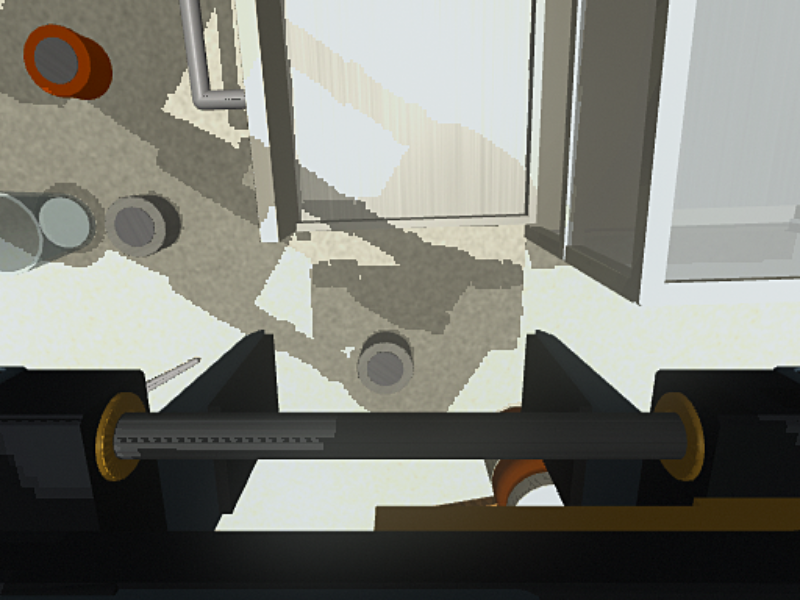

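w3 shows the shelf floor bounded by the panel foot from (285,0) to (302,225), the rear lip at (531,100) and the far lip at row ~218. Dish C is at (138,225) and dish D was at (386,365). The first dish is on the tray.

```bash
python3 - <<'E'
from h import *
import pickle
c,im=pickle.load(open("w3.pkl","rb"));k=.64
for n,p,z in [("pf0",(286,10),.026),("pf1",(301,215),.026),("rl0",(532.5,10),.038),("rl1",(528.5,210),.038),("rl0f",(532.5,10),.026),("rl1f",(528.5,210),.026),("fl0",(305,222),.042),("fl1",(527,215),.042),("ptopN",(256,0),.095),("ptopF",(262,241),.095),("dC",(135,226),.03),("hcorner",(200,97),.066)]:
    print(n,ray(c,np.array(p)*k,z).round(4))
pick(.387,-.2685)
place(-.036,-.042)
pick(.426,.1065)
place(-.036,.042)
E
```

```text
pf0 [ 0.5115 -0.1225  0.026 ]
pf1 [ 0.5147 -0.2621  0.026 ]
rl0 [ 0.6782 -0.1253  0.038 ]
rl1 [ 0.6849 -0.2569  0.038 ]
rl0f [ 0.681  -0.1221  0.026 ]
rl1f [ 0.688 -0.258  0.026]
fl0 [ 0.5205 -0.2655  0.042 ]
fl1 [ 0.6831 -0.2602  0.042 ]
ptopN [ 0.5089 -0.1354  0.095 ]
ptopF [ 0.5025 -0.2714  0.095 ]
dC [ 0.3891 -0.2702  0.03  ]
hcorner [ 0.4614 -0.1829  0.066 ]
grip 0.0462 30.0
lifted 0.0464 20.0333
pre 0.0466
F [ 0.4 -0.   0.4]
grip 0.0465 30.0
lifted 0.0462 27.875
pre 0.0463
F [ 0.1  0.3 -0.7]
```

```bash
python3 - <<'E'
from h import *
import pickle
pick(.459,.3995)
place(.036,.042)
R=arm.current_tool_rot()
x,y=arm.current_ee_pos()[:2]
arm.move_to((.57,.06,.33),Rdown(0)); c=arm.get_calibration("wrist"); im=arm.snapshot("wrist")
pickle.dump((c,im),open(f"w4.pkl","wb")); cv2.imwrite("pics/w4.png",cv2.resize(im[:,:,::-1],(800,600)))
print(arm.current_t(),np.round(arm.current_joint_positions(),1))
E
```

```text
grip 0.0461 30.0
lifted 0.0461 35.1833
pre 0.046
F [-1.  -0.4 -0.6]
40.1667 [ 0.1 18.9 74.3  0.  86.8 -0. ]
```

View pics/w4.png

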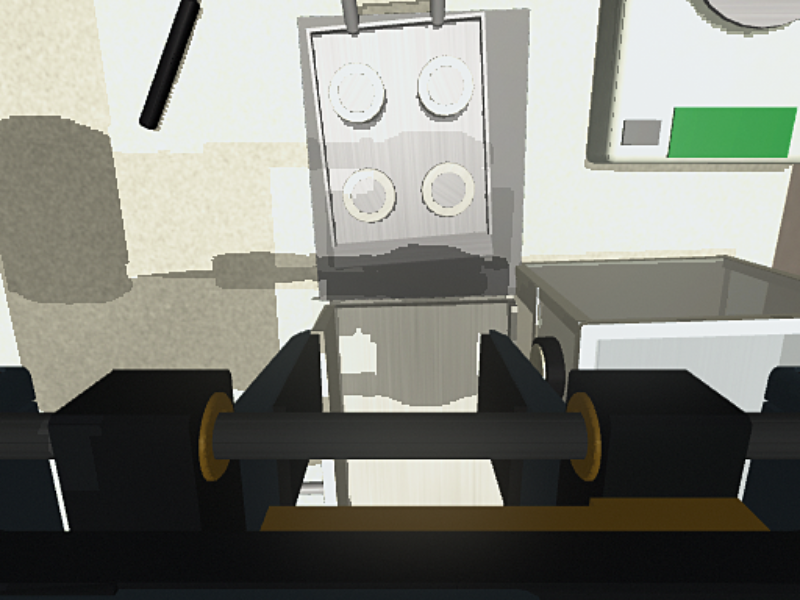

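w4 shows all four dishes flat on the tray at (357,93), (446,85), (369,194) and (447,188). Next I grip the bar, straighten the tray to the shelf line, release and look.

```bash
cat >> h.py <<'E'
SEAT=np.array([.597,-.156]);CY=.035
def bar(d,off=0.): # world xy of bar with tray_mid at seat-frame y = d
    c,s=np.cos(CY),np.sin(CY);return SEAT+[c*off-s*(d+.125),s*off+c*(d+.125)]
E
python3 - <<'E'
from h import *
import pickle
R=Rdown(np.pi/2+TY);arm.grip(.04)
arm.move_to((.5636,.2766,.15),R);arm.move_l((.5636,.2766,.043),feed=.1);arm.grip(.005)
print(arm.current_width(),arm.current_ee_pos().round(4),arm.current_force().round(1))
R2=Rdown(np.pi/2+CY)
b=bar(.310);arm.move_l((b[0],b[1],.043),R2,feed=.03);print(arm.current_force().round(1),arm.current_width())
arm.grip(.04);arm.move_l((b[0],b[1],.15),feed=.15)
arm.move_to((.58,.08,.33),Rdown(0)); c=arm.get_calibration("wrist"); im=arm.snapshot("wrist")
pickle.dump((c,im),open(f"w5.pkl","wb")); cv2.imwrite("pics/w5.png",cv2.resize(im[:,:,::-1],(800,600)))
print(arm.current_t())
E
```

```text
0.011333718858053234 [0.5637 0.2765 0.0432] [-0.8 -2.2  4.2]
[-9.  -2.7 11.7] 0.011411562912909035
47.1417
```

View pics/w5.png

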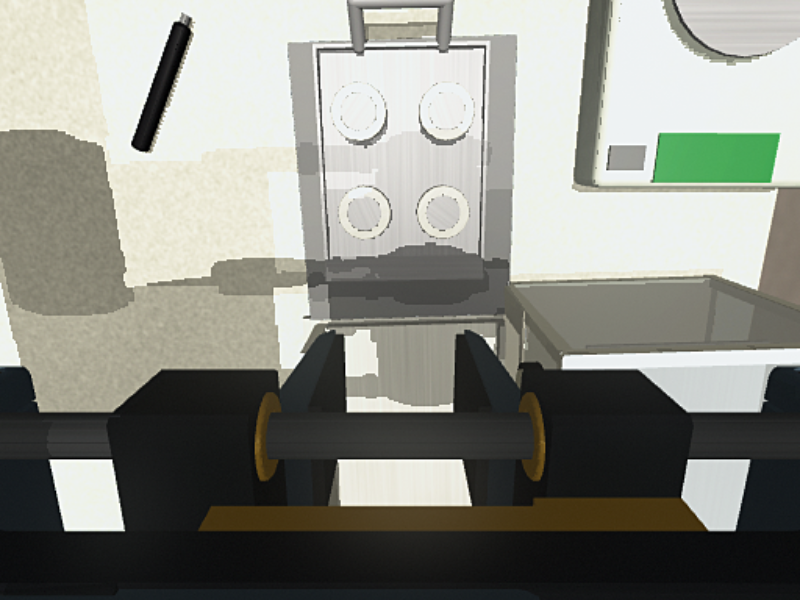

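w5 shows the tray now parallel to the ledge, dishes undisturbed, with wall corners at (317,50) and (487,45), ski corners at (330,285) and (483,278), and the ledge corner at (308,319). Checking the offset to the shelf:

```bash
python3 - <<'E'
from h import *
import pickle
c,im=pickle.load(open("w5.pkl","rb"));k=.64
for n,p,z in [("TL",(316,50),.034),("TR",(488,45),.034),("SL",(330,285),.037),("SR",(484,279),.037),("foldL",(328,262),.024),("foldR",(481,257),.024),("ledTL",(289,43),.02),("ledTR",(517,36),.02),("ledBL",(308,319),.02),("ledBR",(505,317),.02),("barL",(350,3),.066),("barR",(453,1),.066)]:
    w=ray(c,np.array(p)*k,z); d=w[:2]-SEAT; cc,s=np.cos(CY),np.sin(CY)
    print(n,w.round(4),"seat frame",np.round([cc*d[0]+s*d[1],-s*d[0]+cc*d[1]],4))
cv2.imwrite("pics/crop5.png",cv2.resize(im[180:240,180:340,::-1],(800,300),interpolation=cv2.INTER_CUBIC))
E
```

```text
TL [0.5075 0.2477 0.034 ] seat frame [-0.0753  0.4066]
TR [0.653  0.2518 0.034 ] seat frame [0.0703 0.4056]
SL [0.5126 0.0434 0.037 ] seat frame [-0.0774  0.2023]
SR [0.6588 0.0497 0.037 ] seat frame [0.069  0.2034]
foldL [0.5096 0.0631 0.024 ] seat frame [-0.0797  0.222 ]
foldR [0.6572 0.0684 0.024 ] seat frame [0.068  0.2221]
ledTL [0.4821 0.2559 0.02  ] seat frame [-0.1004  0.4157]
ledTR [0.6801 0.2618 0.02  ] seat frame [0.0976 0.4146]
ledBL [0.4868 0.004  0.02  ] seat frame [-0.1045  0.1638]
ledBR [0.6847 0.0066 0.02  ] seat frame [0.0934 0.1595]
barL [0.54   0.2745 0.066 ] seat frame [-0.0419  0.4323]
barR [0.6194 0.2761 0.066 ] seat frame [0.0376 0.431 ]
```

View pics/crop5.png

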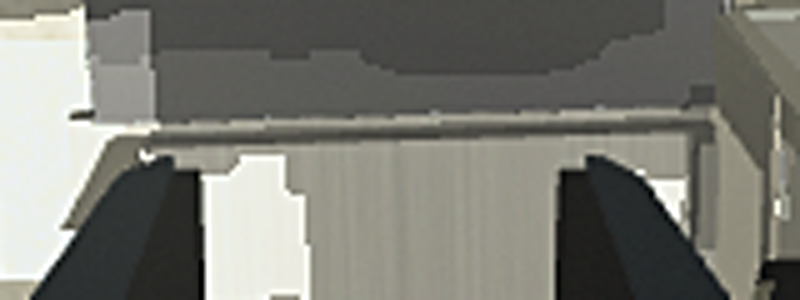

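```bash
python3 - <<'E'
from h import *
import pickle
c,im=pickle.load(open("w5.pkl","rb"))
for n,p,z in [("lip0",(318,206),.038),("lip1",(318,228),.038),("lip0f",(318,206),.026),("edgeL",(210,207),.026),("edgeR",(323,203),.026)]:
    w=ray(c,p,z); d=w[:2]-SEAT; cc,s=np.cos(CY),np.sin(CY)
    print(n,w.round(4),"seat frame",np.round([cc*d[0]+s*d[1],-s*d[0]+cc*d[1]],4))
E
```

```text
lip0 [0.6732 0.0073 0.038 ] seat frame [0.0818 0.1606]
lip1 [ 0.6751 -0.0284  0.038 ] seat frame [0.0825 0.1248]
lip0f [0.6756 0.0034 0.026 ] seat frame [0.0842 0.1566]
edgeL [0.5078 0.0014 0.026 ] seat frame [-0.0837  0.1604]
edgeR [0.6831 0.0083 0.026 ] seat frame [0.0918 0.1612]
```

```bash
python3 - <<'E'
from h import *
R=Rdown(np.pi/2+CY)
b=bar(.310)
arm.move_to((b[0],b[1],.15),R);arm.move_l((b[0],b[1],.043),feed=.1);arm.grip(.005)
for d in [.28,.26,.24,.22,.20,.18,.16,.14,.12,.10,.075,.05,.035,.025,.018,.012]:
    z=.043+.0065*np.clip((.255-d)/.1,0,1)
    b=bar(d,.003*min(1,(.31-d)/.05));arm.move_l((b[0],b[1],z),R,feed=.05)
    f=arm.current_force();print(d,f.round(1),arm.current_ee_pos().round(4),round(arm.current_width(),4))
    if np.abs(f[:2]).max()>22 or arm.current_width()<.009: print("stop");break
s=arm.snapshot("side"); cv2.imwrite("pics/s2.png",cv2.resize(s[:,:,::-1],(800,600)))
print(arm.current_t())
E
```

```text
0.28 [ 3.  -5.7  5. ] [0.5849 0.2484 0.0431] 0.0112
0.26 [ 0.8 -2.3  5.8] [0.5867 0.2287 0.0431] 0.0113
0.24 [-1.6 23.3  1.7] [0.5872 0.2112 0.0442] 0.0116
stop
52.025
```

View pics/s2.png

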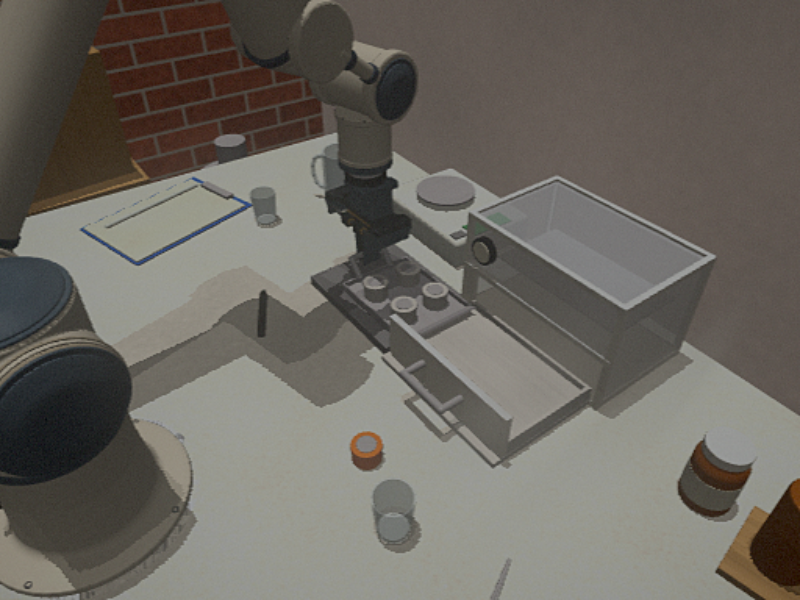

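The side view shows the tray's ski at the step, around (440,330), with the dishes upright. It is in between panel and lip. I push on with small steps and a higher force limit, keeping the bar low until the ski has climbed.

```bash
python3 - <<'E'
from h import *
R=Rdown(np.pi/2+CY)
for d in [.237,.234,.231,.228,.225,.222,.215,.20]:
    b=bar(d,.003);arm.move_l((b[0],b[1],.0425),R,feed=.03)
    f=arm.current_force();e=arm.current_ee_pos();print(d,f.round(1),arm.current_torque().round(1),e.round(4),"lag",round(e[1]-b[1],4),round(arm.current_width(),4))
    if np.abs(f[:2]).max()>45 or arm.current_width()<.009: print("stop");break
print(arm.current_t())
E
```

```text
0.237 [ 0.3  2.1 -2.2] [ 0.6 -0.1  0.1] [0.5869 0.206  0.0421] lag 0.0001 0.0115
0.234 [ 0.3 -0.8 -2.8] [-0.1 -0.2  0.1] [0.5872 0.2022 0.0423] lag -0.0006 0.0112
0.231 [ 0.4 -2.2 -2.5] [-0.2 -0.1 -0. ] [0.5874 0.1994 0.0424] lag -0.0005 0.0114
0.228 [ 0.7 -1.7 -2.6] [-0.1 -0.1  0.1] [0.5876 0.1965 0.0425] lag -0.0004 0.011
0.225 [-0.2 -1.1 -2.9] [-0.1 -0.2 -0. ] [0.5877 0.1936 0.0425] lag -0.0003 0.0115
0.222 [ 0.9 -2.  -3.1] [-0.1 -0.1  0.1] [0.5879 0.1906 0.0425] lag -0.0003 0.0111
0.215 [ 0.3 -2.9 -1.7] [-0.2 -0.1 -0. ] [0.5881 0.1834 0.0425] lag -0.0005 0.0112
0.2 [-0.2 -2.9 -2.5] [-0.4 -0.1  0. ] [0.5886 0.1685 0.0425] lag -0.0004 0.0117
54.5667
```

Climbed. Continue with a gradual rise.

```bash
python3 - <<'E'
from h import *
R=Rdown(np.pi/2+CY)
for d in [.18,.16,.14,.12,.10,.075,.05,.035,.025,.018,.012,.008,.004,0,-.004]:
    z=.0425+.0065*np.clip((.20-d)/.06,0,1)
    b=bar(d,.003);arm.move_l((b[0],b[1],z),R,feed=.05)
    f=arm.current_force();e=arm.current_ee_pos();print(d,f.round(1),e.round(4),"lag",round(e[1]-b[1],4),round(arm.current_width(),4))
    if np.abs(f[:2]).max()>18 or arm.current_width()<.009: print("stop");break
s=arm.snapshot("side"); cv2.imwrite("pics/s3.png",cv2.resize(s[:,:,::-1],(800,600))[150:550,200:780])
print(arm.current_t())
E
```

```text
0.18 [-0.2 -1.6 -1.6] [0.5893 0.1483 0.0447] lag -0.0006 0.0115
0.16 [-0.3 -2.3 -2.2] [0.59   0.1284 0.0468] lag -0.0006 0.0111
0.14 [ 0.1 -1.8 -2.2] [0.5907 0.1084 0.0489] lag -0.0005 0.011
0.12 [-0.4 -2.9 -1.9] [0.5914 0.0884 0.049 ] lag -0.0005 0.0115
0.1 [-0.1 -1.6 -1.8] [0.5921 0.0684 0.049 ] lag -0.0005 0.0113
0.075 [ 0.3 -1.7 -2.3] [0.593  0.0435 0.049 ] lag -0.0004 0.0111
0.05 [ 0.6 -3.  -2.1] [0.5939 0.0185 0.049 ] lag -0.0005 0.0111
0.035 [-0.1 -1.9 -2.2] [0.5945 0.0034 0.049 ] lag -0.0006 0.0113
0.025 [ 0.1 -2.3 -2.6] [ 0.5948 -0.0065  0.049 ] lag -0.0005 0.011
0.018 [-0.3 -3.2 -1.5] [ 0.595  -0.0135  0.049 ] lag -0.0005 0.0112
0.012 [-0.  -2.5 -2.4] [ 0.5953 -0.0194  0.049 ] lag -0.0004 0.0113
0.008 [ 0.  -2.7 -2.1] [ 0.5953 -0.0233  0.049 ] lag -0.0003 0.011
0.004 [-0.7 -2.2 -1.9] [ 0.5955 -0.0274  0.049 ] lag -0.0004 0.0114
0 [ 0.5 -2.8 -1.6] [ 0.5957 -0.0314  0.049 ] lag -0.0005 0.0111
-0.004 [-0.  26.5  4.3] [ 0.5954 -0.0322  0.0491] lag 0.0027 0.0115
stop
61.025
```

View pics/s3.png

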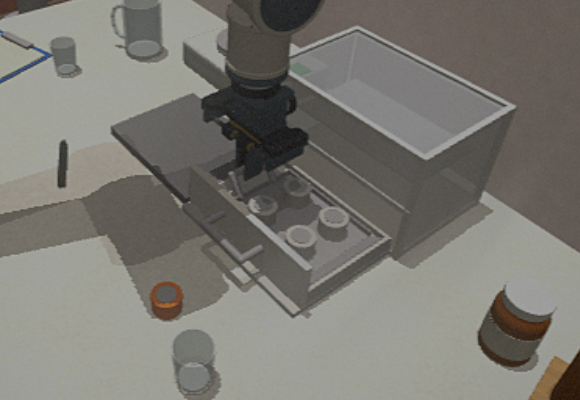

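The tray is against the far lip with the dishes flat, at (262,207), (297,186), (300,240) and (332,218). Release it, then push the shelf home.

```bash
python3 - <<'E'
from h import *
R=Rdown(np.pi/2+CY)
b=bar(-.0012,.003);arm.move_l((b[0],b[1],.0485),R,feed=.03);print(arm.current_force().round(1))
arm.grip(.035);e=arm.current_ee_pos();arm.move_l((e[0],e[1],.2),feed=.12);arm.sleep(.3)
arm.move_to((.415,-.142,.17),R);arm.grip(0);arm.move_l((.415,-.142,.045),feed=.15)
u=np.array([np.cos(CY),np.sin(CY),0]);p0=np.array([.415,-.142,.045]);t=0
while t<.26:
    t+=.01 if t<.19 else .003
    arm.move_l(p0+u*t,feed=.06);f=arm.current_force()@u;e=arm.current_ee_pos()
    print(round(t,3),round(f,1),round((e-p0)@u,4),end=" | ")
    if f<-18: break
print(arm.current_t())
E
```

```text
[-2.4  6.5  8.7]
0.01 -0.7 0.0108 | 0.02 0.4 0.0204 | 0.03 1.2 0.0302 | 0.04 -0.2 0.0401 | 0.05 -0.5 0.0501 | 0.06 0.1 0.0601 | 0.07 -0.1 0.0701 | 0.08 0.1 0.0801 | 0.09 0.7 0.0901 | 0.1 -0.0 0.1001 | 0.11 0.5 0.1101 | 0.12 -0.4 0.1201 | 0.13 0.3 0.1301 | 0.14 -0.1 0.1401 | 0.15 0.2 0.1501 | 0.16 -0.4 0.1601 | 0.17 -0.2 0.1701 | 0.18 -0.0 0.1801 | 0.19 -0.2 0.1901 | 0.193 -1.3 0.1929 | 0.196 -1.5 0.1962 | 0.199 -1.8 0.1993 | 0.202 -10.0 0.2009 | 0.205 -26.5 0.2011 | 73.325
```

```bash
python3 - <<'E'
from h import *
u=np.array([np.cos(CY),np.sin(CY),0]);e=arm.current_ee_pos()
arm.move_l(e-u*.05,feed=.1);e=arm.current_ee_pos();arm.move_l((e[0],e[1],.25),feed=.15)
arm.move_to((.42,.0,.4),Rdown(0))
a=arm.snapshot("side");b=arm.snapshot("scene")
A=cv2.resize(a[60:320,200:500],(400,347));B=cv2.resize(b[120:310,90:350],(400,292))
o=np.zeros((347,800,3),np.uint8);o[:,:400]=A;o[:292,400:]=B
cv2.imwrite("pics/fin.png",cv2.resize(o[:,:,::-1],None,fx=1,fy=1));print(arm.current_t())
E
```

```text
77.2833
```

View pics/fin.png

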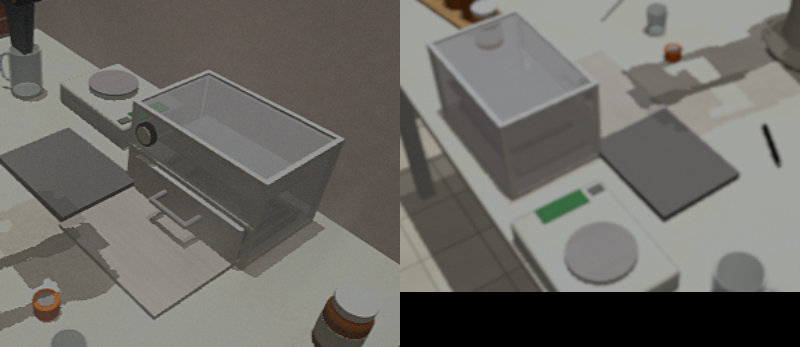

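```bash
python3 - <<'E'
from h import *
s=arm.get_calibration("side")
for p in [(150,191),(199,222),(175,207)]: print(ray(s,(200+p[0]*.75,60+p[1]*.749),.06).round(4))
f0=proj(s,(.463,-.139,.06));print("start handle px",f0, "if moved .18:",proj(s,(.463+.18,-.133,.06)),"seen",(200+175*.75,60+207*.749))
E
```

```text
[ 0.6496 -0.0689  0.06  ]
[ 0.6665 -0.1871  0.06  ]
[ 0.6581 -0.1316  0.06  ]
start handle px [271.47189181 248.70742732] if moved .18: [327.22239082 217.61910915] seen (331.25, 215.043)
```

```bash
python3 -c "
from rig import arm
print(arm.sign_off())"
```

```text
the job is handed in; nothing more can be done
None
```

I handed the job in at about 77 s: all four dishes present are on the tray, the tray is up against the shelf's far lip, the shelf is pushed to its stop, and neither beaker was touched; the hand-in gave no verdict, and I had no direct reading of the shelf joint or view of the dishes after closing.

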